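Index the injector stand one click and lock it

TASK

Two bench stands each carry a large flat knurled steel dial; on the stand that has the injector standing in it, turn the dial clockwise (seen from above) by fingertip friction by one click, so that it rests in its next notch. Then push that stand's locking slide, the upright steel tab beside the dial, all the way in towards the dial until it stops. Leave the other stand, the injector and everything else on the bench as they are.

Things in the scene. Friction and masses are not known exactly. Their poses are not given: they have to be found in the camera images.
- stand_a: The index stand that holds the injector. Dark steel block 140 x 140 mm, 45 mm high, bolted down; origin under the dial's axis at bench level, z up, +x from dial to nest block (56 x 60 mm, 85 mm high, centred 100 mm from the axis). On its -y side a shelf 30 mm high, reaching 110 mm from the axis, carries the locking slide. Three white marks by the dial, 45 degrees apart, show its notches.
- dial_a_top (a point): centre of the flat top of stand_a's steel dial, 70 mm above the bench; turns with the dial. The dial is a disc 94 mm across, 22 mm thick, with knurled rim, vertical axis and a black inlaid pointer line: too wide to grip, turned by pressing a fingertip on its smooth flat top (or its rim) and dragging round.
- dial_a (a joint): angle of stand_a's dial, rad, growing clockwise seen from above. Starts in the first of three spring notches: 0, 0.785, 1.57; stops just beyond the outer ones. Resists with up to about 0.07 N m until 0.39 out of the first notch, then snaps on to the second if free to; leaving the second takes about as much.
- slide_a_tab (a point): on the outer face of the upright steel tab of stand_a's locking slide, mid-length, 61 mm above the bench. The tab is 44 mm long (stand x), 8 mm thick (stand y), 31 to 73 mm above the bench; it slides along stand +y, toward the dial, with about 2 N of friction and stays where it is left.
- slide_a (a joint): position of stand_a's locking slide, m: 0 fully out, 0.022 fully in against its stop; starts between 0 and 0.007.
- stand_b: The other, identical stand, its nest empty. Dark steel block 140 x 140 mm, 45 mm high, bolted down; origin under the dial's axis at bench level, z up, +x from dial to nest block (56 x 60 mm, 85 mm high, centred 100 mm from the axis). On its -y side a shelf 30 mm high, reaching 110 mm from the axis, carries the locking slide. Three white marks by the dial, 45 degrees apart, show its notches.
- dial_b_top (a point): centre of the flat top of stand_b's steel dial, 70 mm above the bench; turns with the dial. The dial is a disc 94 mm across, 22 mm thick, with knurled rim, vertical axis and a black inlaid pointer line: too wide to grip, turned by pressing a fingertip on its smooth flat top (or its rim) and dragging round.
- dial_b (a joint): angle of stand_b's dial, rad, growing clockwise seen from above. Starts in the first of three spring notches: 0, 0.785, 1.57; stops just beyond the outer ones. Resists with up to about 0.07 N m until 0.39 out of the first notch, then snaps on to the second if free to; leaving the second takes about as much.
- slide_b_tab (a point): on the outer face of the upright steel tab of stand_b's locking slide, mid-length, 61 mm above the bench. The tab is 44 mm long (stand x), 8 mm thick (stand y), 31 to 73 mm above the bench; it slides along stand +y, toward the dial, with about 2 N of friction and stays where it is left.
- slide_b (a joint): position of stand_b's locking slide, m: 0 fully out, 0.022 fully in against its stop; starts between 0 and 0.007.
- injector: diesel injector, a dark steel rod 21 to 27 mm thick and 166 mm long, with a black plug on top, standing loose in the hole of stand_a's nest block; its foot (the origin) is 25 mm above the bench, its top 191 mm. To be left standing there.
- thumbscrew: small loose knurled screw standing on its head, 32 mm across, 38 mm high; origin at its underside; a bystander, to be left alone.
- socket: loose steel ring-shaped wrench socket, 30 mm across, 32 mm high; origin at its underside; a bystander, to be left alone.
- wrench: loose flat wrench, 170 mm long; origin on its underside, long axis x; a bystander, to be left alone.
- can_tall: spray can with orange cap, 56 mm across, 190 mm high; origin at its underside; a bystander, to be left alone.
- can_short: spray can with orange cap, 60 mm across, 140 mm high; origin at its underside; a bystander, to be left alone.
- jar: jar with black lid, 60 mm across, 75 mm high; origin at its underside; a bystander, to be left alone.
- tray: shallow empty steel parts tray, 110 by 130 mm, 30 mm high; origin at its underside; a bystander, to be left alone.
- screwdriver: loose screwdriver; origin on its underside, long axis x; a bystander, to be left alone.
Not all that is in view belongs to the job. Leave any red look-alike of the injector alone.

How it is judged:
By the outcome, as a careful person would: the job done as asked, in the order asked, and still so for the second after the job is handed in, with the robot touching nothing.
It also fails if it takes over 48 s, if anything falls off the work surface, if the arm or the gripper's body presses on something with over 40 N, if the wrist force passes 120 N, or if a joint passes its speed limit or range.

ROBOT

A 6-joint arm with a two-finger parallel gripper is mounted at the origin on the work surface. World frame = base frame: x ahead of the robot, y to its left, z up, the work surface at z = 0. Lengths are in m, angles in degrees, forces in N, time in s.
With the tool pointing down it reaches from about 0.4 to 0.825 m from the base axis. Payload 7 kg.
Tool frame: the origin (TCP) lies on the centre line of the jaws, within the pads' length; the fingertips stand 11 mm ahead of it and the grasp point (between the pads) lies 8 mm behind it; z points along the fingers, y is the direction in which the jaws open and shut (so a half turn about z gives the same grasp; the last joint's range is limited). The gripper opens to 88 mm and grips with 3 to 60 N. Pads are 19 mm wide; open, the fingers measure 130 mm over their backs; the gripper's body (78 mm by 193 mm) begins 47 mm behind the grasp point.
Start: joints at [-60.441, 20.546, 0.682, 0, -70.136, -16.507], TCP at [0.152, -0.658, 0.238] pointing down, gripper open.
Joint ranges: [-176.03, 176.03], [-82.01, 121.73], [-58.28, 71.71], [-173.87, 95.51], [-174.79, -0.11], [-173.66, 173.66]. Speed limits (degrees/s): [136.94, 136.94, 172.46, 180, 180, 180].

INTERFACE

Orientations are given as [roll, pitch, yaw] about the fixed x, y, z axes, in that order (R = Rz(yaw) Ry(pitch) Rx(roll)).
In Python, from plant import ctrl, cams, order gives the robot as it stands.
- The arm moves only by the tool jog_arm, never from a script. Its argument "motion" is a list of rows, each an object with "offset": the shift along the tool's x, y, z in mm, a list of three; "roll": the turn about the tool's z in rad; "hand": the finger opening in mm, from 0 to 87.6. A call has 1 to 20 rows; each row is the pose to reach, as a shift and turn from the pose commanded when the call began, along the tool's axes at that moment; what a row does not reach only later rows make up. A row lasts 1/12 s, in which the tool goes at most 41.7 mm and 7.16 degrees, less where a joint would pass 70% of its speed; a pose out of reach is approached as far as the arm can. A call with a gripper value outside its range is refused whole. The fingers move at their own pace and stop on an object; the grip force is fixed at half the most. Time passes only in rows, so rows that repeat a pose let the fingers close. It gives the time, the measured TCP pose, the force and the opening at its end, in the units of the state.
- ctrl.get_obs(): the state, without advancing time (a new reading comes with each control period).
- cams.snapshot(name): name is "side" or "top" or "wrist"; returns a dict with "img" (384x512x3 uint8, red, green, blue), "K" (3x3 intrinsics, pixels), "cam_to_world" (4x4, takes a point from camera to world coordinates); the wrist camera has in their place "T_tool_cam" (4x4, takes a point from camera to tool coordinates, whose origin is the TCP and whose axes are the flange's). Camera axes: x right, y down, z forward; pixel columns grow to the right and rows downward; lengths in m; the calibration is good to about 2 mm. A picture is of the moment at which its call begins: read the wrist's pose just before it. There is no depth.
- order.close_job(): hands the job in, once; it reports no verdict.
The state is a dict: "clock": time; "joint_pos": joint angles; "qvel": joint speeds; "tau": joint torques, N m; "tool_pos": TCP position; "orientation": TCP orientation; "force": force on the tool from outside, world axes, zero at the start; "moment": the same for the moment, N m; "opening": finger opening in m.
Only numpy, scipy, OpenCV 4.12 (cv2) and the standard library are available. Lean on these libraries where they do the work, as an engineer would, in place of code of your own. Each camera call takes 0.05 s, during which the arm holds its last target. There are 200 camera calls.

## Working session

There is one attempt and no reset: what is moved stays moved. The work goes in short steps, Python scripts to look and compute and a tool call to move; the robot and the scene stay as the last step left them, time stands still between calls to the robot, and variables do not carry over. Pictures are saved under pics/ and viewed, about 8 in all and at most 12, crops included, and the job is handed in when it is done.

Besides the shell and the picture viewer there is one more tool, called after ">>>" by a JSON object that holds its "name" and its "arguments". jog_arm: Moves the arm, as the interface text tells. Its arguments: {"type":"object","properties":{"motion":{"type":"array"}},"required":["motion"]}

```bash
mkdir -p pics; python3 - <<'E'
from plant import ctrl,cams,order
import cv2,numpy as np,json
np.set_printoptions(precision=4,suppress=True)
o=ctrl.get_obs();print(o)
for n in ("top","side"):
    s=cams.snapshot(n);cv2.imwrite(f"pics/{n}0.png",s["img"][:,:,::-1]);print(n,s["K"],s["cam_to_world"])
    np.savez(f"pics/{n}0.npz",**{k:s[k] for k in s})
E
```

```text
{'clock': 0.0, 'joint_pos': array([-60.4405,  20.5901,   0.6337,  -0.0201, -70.1358, -16.5075]), 'qvel': array([-0.0178,  0.0249,  0.0652, -0.0628,  0.0585,  0.0422]), 'tau': array([  0.0006, -58.2725,  29.3052,   6.9967,   0.0072,  -0.0001]), 'tool_pos': array([ 0.1523, -0.6571,  0.2366]), 'orientation': array([ 179.9062,   -0.0081, -166.9549]), 'force': array([-0.2461, -0.4145,  0.651 ]), 'moment': array([ 0.0176,  0.0295, -0.0208]), 'opening': 0.088032214723252}
top [[361.4802   0.     257.9085]
 [  0.     361.4802 197.2743]
 [  0.       0.       1.    ]] [[-0.0161 -0.9979  0.0626  0.4922]
 [-0.9998  0.0157 -0.0079  0.0122]
 [ 0.0069 -0.0627 -0.998   1.3634]
 [ 0.      0.      0.      1.    ]]
side [[399.5536   0.     250.7195]
 [  0.     399.5536 191.9106]
 [  0.       0.       1.    ]] [[-0.9212 -0.245   0.3024  0.2144]
 [-0.3892  0.5775 -0.7176  0.9034]
 [ 0.0012 -0.7787 -0.6274  0.8847]
 [ 0.      0.      0.      1.    ]]
```

```bash
python3 - <<'E'
import cv2
for n in("top","side"):
    cv2.imwrite(f"pics/{n}0b.png",cv2.resize(cv2.imread(f"pics/{n}0.png"),(800,600),interpolation=cv2.INTER_CUBIC))
E
```

```text
(no output)
```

View pics/top0b.png

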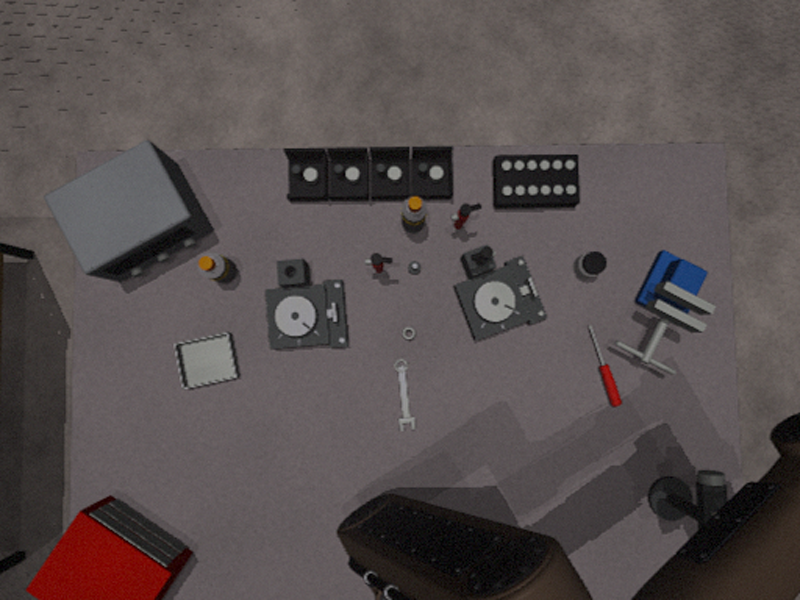

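View pics/side0b.png

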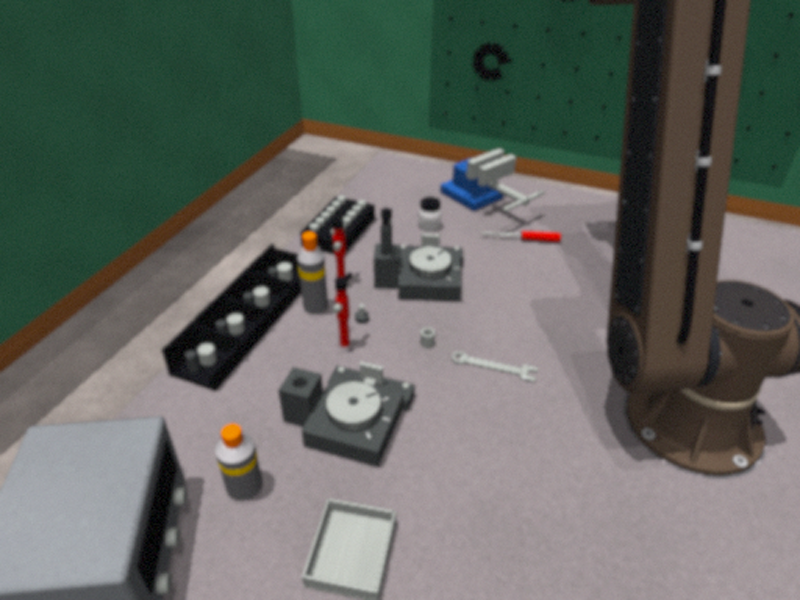

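The top view (800 px scale) shows stand_a, with the dark injector, on the right: dial at (495,302), nest and injector at (478,258), tab at (528,290). The other stand has its dial at (295,316). In the side view the dark injector stands in the far stand, which agrees.

```bash
cat > h.py <<'E'
import cv2,numpy as np
np.set_printoptions(precision=4,suppress=True)
def ray(K,T,uv,z):
    d=T[:3,:3]@np.linalg.solve(K,[uv[0],uv[1],1.]);p=T[:3,3]
    return p+d*(z-p[2])/d[2]
def blobs(img,roi,th,amin=6):
    x0,y0,x1,y1=roi;g=cv2.cvtColor(img,cv2.COLOR_RGB2GRAY)[y0:y1,x0:x1]
    n,l,s,c=cv2.connectedComponentsWithStats((g>th).astype(np.uint8))
    return [(s[i,4],c[i]+[x0,y0],s[i,:4]+[x0,y0,0,0]) for i in range(1,n) if s[i,4]>=amin]
E
python3 - <<'E'
from h import *
s=np.load("pics/top0.npz");K,T=s["K"],s["cam_to_world"]
for b in blobs(s["img"],(285,155,355,220),120,3): print(b, ray(K,T,b[1],.07))
i=s["img"][150:225,285:360,::-1]
cv2.imwrite("pics/c.png",cv2.resize(i,None,fx=8,fy=8,interpolation=cv2.INTER_CUBIC))
E
```

```text
(np.int32(4), array([333.5, 167.5]), array([333, 167,   2,   2])) [ 0.6767 -0.2725  0.07  ]
(np.int32(15), array([340.6667, 183.1333]), array([339, 178,   5,  11])) [ 0.6197 -0.2967  0.07  ]
(np.int32(461), array([315.9523, 192.4056]), array([304, 180,  25,  26])) [ 0.5876 -0.2068  0.07  ]
(np.int32(21), array([335.0476, 185.381 ]), array([333, 183,   5,   6])) [ 0.6118 -0.2762  0.07  ]
(np.int32(4), array([345.75, 200.  ]), array([345, 199,   2,   3])) [ 0.5586 -0.3131  0.07  ]
```

View pics/c.png

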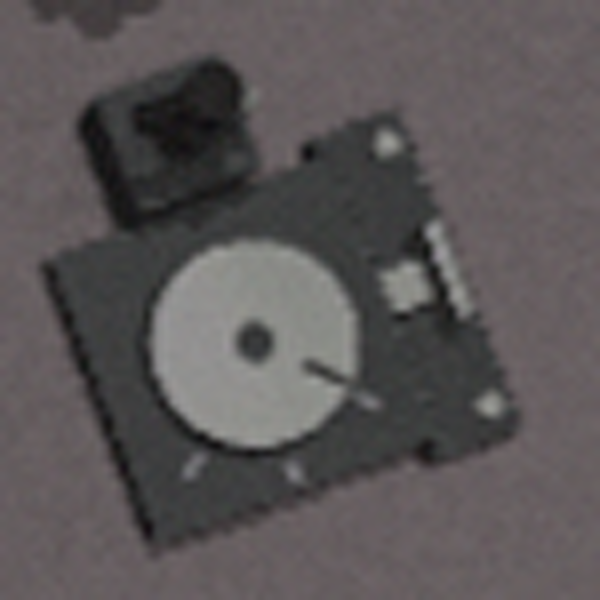

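```bash
cat >> h.py <<'E'
from scipy.spatial.transform import Rotation as R
def tool():
    from plant import ctrl
    o=ctrl.get_obs();return o,R.from_euler("xyz",o["orientation"],degrees=True).as_matrix(),o["tool_pos"]
def S(c,yaw,p):  # stand -> world
    a=np.radians(yaw);return np.array([c[0]+p[0]*np.cos(a)-p[1]*np.sin(a),c[1]+p[0]*np.sin(a)+p[1]*np.cos(a),p[2]])
def go(w,yaw=None):
    o,Rm,p=tool();roll=0 if yaw is None else -np.radians((yaw-o["orientation"][2]+180)%360-180)
    print("t",o["clock"],"offset mm",np.round(Rm.T@(np.array(w)-p)*1e3,1),"roll",round(roll,3),"F",o["force"])
E
python3 -c "
from h import *
go(S((.587,-.209),20,(-.03,-.02,.237)),-160)"
```

```text
t 0.1 offset mm [-497.3  315.     0.1] roll -0.121 F [ 1.0539 -0.0897  0.1747]
```

>>> {"name": "jog_arm", "arguments": {"motion": [{"offset": [-497,315,0],"roll": -0.12,"hand": 0},{"offset": [-497,315,0],"roll": -0.12,"hand": 0},{"offset": [-497,315,0],"roll": -0.12,"hand": 0},{"offset": [-497,315,0],"roll": -0.12,"hand": 0},{"offset": [-497,315,0],"roll": -0.12,"hand": 0},{"offset": [-497,315,0],"roll": -0.12,"hand": 0},{"offset": [-497,315,0],"roll": -0.12,"hand": 0},{"offset": [-497,315,0],"roll": -0.12,"hand": 0},{"offset": [-497,315,0],"roll": -0.12,"hand": 0},{"offset": [-497,315,0],"roll": -0.12,"hand": 0},{"offset": [-497,315,0],"roll": -0.12,"hand": 0},{"offset": [-497,315,0],"roll": -0.12,"hand": 0},{"offset": [-497,315,0],"roll": -0.12,"hand": 0},{"offset": [-497,315,0],"roll": -0.12,"hand": 0},{"offset": [-497,315,0],"roll": -0.12,"hand": 0},{"offset": [-497,315,0],"roll": -0.12,"hand": 0},{"offset": [-497,315,0],"roll": -0.12,"hand": 0},{"offset": [-497,315,0],"roll": -0.12,"hand": 0}]}}

```text
clock: 1.6
tool_pos: [0.5647, -0.239, 0.2373]
orientation: [180.0, -0.0, -160.1]
force: [-0.1, -0.2, 0.2]
opening: 0.0002
```

```bash
cat > w.py <<'E'
import sys
from h import *
from plant import cams
n=sys.argv[1]
o,Rm,p=tool();s=cams.snapshot("wrist");A=np.eye(4);A[:3,:3]=Rm;A[:3,3]=p
T=A@s["T_tool_cam"];np.savez(f"pics/{n}.npz",img=s["img"],K=s["K"],T=T)
cv2.imwrite(f"pics/{n}.png",s["img"][:,:,::-1]);print(o["clock"],p,o["orientation"],o["force"],o["opening"]);print(T)
E
python3 w.py w1
```

```text
1.6 [ 0.5647 -0.239   0.2373] [ 179.9809   -0.0373 -160.1032] [-0.0677 -0.1903  0.1507] 0.00019774844912752462
[[-0.3411  0.8935  0.2922  0.4841]
 [ 0.94    0.3237  0.1075 -0.2677]
 [ 0.0015  0.3113 -0.9503  0.3843]
 [ 0.      0.      0.      1.    ]]
```

View pics/w1.png

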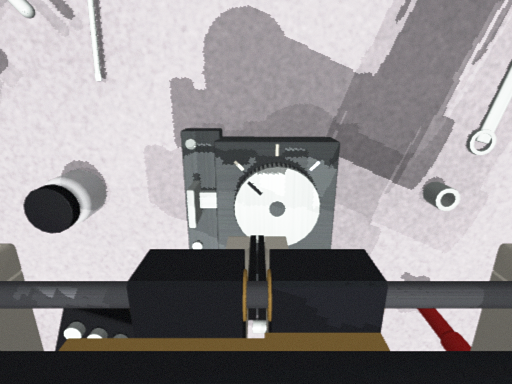

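Wrist view: hub at (277,209), marks at (239,166), (277,150) and (315,166), pointer on the left (first) mark, tab at (192,210). The stand's edges run parallel to the image axes.

```bash
python3 - <<'E'
from h import *
s=np.load("pics/w1.npz");K,T=s["K"],s["T"]
g=cv2.cvtColor(s["img"],cv2.COLOR_RGB2GRAY)
m=((g[199:220,267:288]<150)).astype(np.uint8);n,l,st,c=cv2.connectedComponentsWithStats(m);print(st,c+[267,199])
c=ray(K,T,(277,209),.07);print("hub",c)
for uv in [(239,166),(277,150),(315,166)]: 
  d=(ray(K,T,uv,.045)-c)[:2];print("mark",d,np.degrees(np.arctan2(d[1],d[0])))
for b in blobs(s["img"],(183,185,205,230),150,10):
  print(b,ray(K,T,b[1],.073),ray(K,T,b[2][:2],.073),ray(K,T,b[2][:2]+[0,b[2][3]],.073))
a,b=ray(K,T,(222,138),.045),ray(K,T,(338,138),.045);d=b-a;print("edge yaw",np.degrees(np.arctan2(d[1],d[0]))-90)
E
```

```text
[[  0   0  21  21 268]
 [  3   3  15  14 173]] [[277.1007 209.3769]
 [276.8439 208.4162]]
hub [ 0.5878 -0.2059  0.07  ]
mark [-0.0255 -0.0542] -115.23577220128601
mark [-0.0571 -0.0203] -160.39965741667154
mark [-0.0548  0.0266] 154.1090159580041
(np.int32(427), array([188.6089, 209.5059]), array([183, 185,  13,  45])) [ 0.6201 -0.2965  0.073 ] [ 0.5954 -0.3097  0.073 ] [ 0.6456 -0.2956  0.073 ]
(np.int32(84), array([201.8571, 199.2857]), array([199, 192,   6,  16])) [ 0.6039 -0.2864  0.073 ] [ 0.5971 -0.2916  0.073 ] [ 0.6146 -0.2864  0.073 ]
edge yaw 19.930311800253108
```

```bash
python3 -c "
from h import *
go(S((.588,-.207),20,(-.0259,-.0107,.091)),-137.5)"
```

```text
t 1.65 offset mm [ -7.2  11.6 146.5] roll -0.395 F [-0.1335 -0.2965 -0.6653]
```

>>> {"name": "jog_arm", "arguments": {"motion": [{"offset": [-7,12,35],"roll": -0.12,"hand": 0},{"offset": [-7,12,70],"roll": -0.24,"hand": 0},{"offset": [-7,12,100],"roll": -0.36,"hand": 0},{"offset": [-7,12,125],"roll": -0.395,"hand": 0},{"offset": [-7,12,140],"roll": -0.395,"hand": 0},{"offset": [-7,12,146],"roll": -0.395,"hand": 0},{"offset": [-7,12,146],"roll": -0.395,"hand": 0},{"offset": [-7,12,146],"roll": -0.395,"hand": 0}]}}

```text
clock: 2.32
tool_pos: [0.568, -0.2256, 0.0924]
orientation: [-180.0, 0.0, -137.5]
force: [-0.6, -1.1, -0.5]
opening: 0.0003
```

>>> {"name": "jog_arm", "arguments": {"motion": [{"offset": [0,0,3],"roll": 0,"hand": 0},{"offset": [0,0,6],"roll": 0,"hand": 0},{"offset": [0,0,8],"roll": 0,"hand": 0},{"offset": [0,0,9],"roll": 0,"hand": 0},{"offset": [0,0,9],"roll": 0,"hand": 0}]}}

```text
clock: 2.73
tool_pos: [0.5679, -0.2248, 0.0826]
orientation: [-180.0, 0.0, -137.4]
force: [0.4, -0.4, 0.4]
opening: 0.0002
```

>>> {"name": "jog_arm", "arguments": {"motion": [{"offset": [0,0,1],"roll": 0,"hand": 0},{"offset": [0,0,2],"roll": 0,"hand": 0},{"offset": [0,0,2],"roll": 0,"hand": 0},{"offset": [0,0,2],"roll": 0,"hand": 0}]}}

```text
clock: 3.07
tool_pos: [0.5683, -0.2249, 0.0813]
orientation: [-179.9, 0.0, -137.4]
force: [-1.4, 0.1, 5.2]
opening: 0.0003
```

>>> {"name": "jog_arm", "arguments": {"motion": [{"offset": [0,0,0.7],"roll": 0,"hand": 0},{"offset": [0,0,1.4],"roll": 0,"hand": 0},{"offset": [0,0,1.4],"roll": 0,"hand": 0}]}}

```text
clock: 3.32
tool_pos: [0.5686, -0.2252, 0.0812]
orientation: [-179.9, 0.0, -137.4]
force: [-3.7, 0.5, 14.4]
opening: 0.0006
```

>>> {"name": "jog_arm", "arguments": {"motion": [{"offset": [0,1.6,1.4],"roll": 0.06,"hand": 0},{"offset": [-0.2,3.2,1.4],"roll": 0.12,"hand": 0},{"offset": [-0.4,4.8,1.4],"roll": 0.18,"hand": 0},{"offset": [-0.8,6.4,1.4],"roll": 0.24,"hand": 0},{"offset": [-1.2,8.0,1.4],"roll": 0.3,"hand": 0},{"offset": [-1.7,9.5,1.4],"roll": 0.36,"hand": 0},{"offset": [-2.3,11.0,1.4],"roll": 0.42,"hand": 0},{"offset": [-3.0,12.5,1.4],"roll": 0.48,"hand": 0},{"offset": [-3.8,13.9,1.4],"roll": 0.54,"hand": 0},{"offset": [-4.7,15.2,1.4],"roll": 0.6,"hand": 0},{"offset": [-5.7,16.6,1.4],"roll": 0.66,"hand": 0},{"offset": [-6.7,17.8,1.4],"roll": 0.72,"hand": 0},{"offset": [-7.9,19.1,1.4],"roll": 0.785,"hand": 0},{"offset": [-7.9,19.1,1.4],"roll": 0.785,"hand": 0}]}}

```text
clock: 4.48
tool_pos: [0.5617, -0.2062, 0.0811]
orientation: [-179.9, 0.2, 177.4]
force: [-7.8, -1.4, 23.1]
opening: 0.0005
```

>>> {"name": "jog_arm", "arguments": {"motion": [{"offset": [0,0,-2],"roll": 0,"hand": 0},{"offset": [0,0,-5],"roll": 0,"hand": 0},{"offset": [0,0,-20],"roll": -0.1,"hand": 0},{"offset": [0,0,-50],"roll": -0.2,"hand": 0},{"offset": [0,0,-80],"roll": -0.3,"hand": 0},{"offset": [0,0,-110],"roll": -0.39,"hand": 0},{"offset": [0,0,-140],"roll": -0.39,"hand": 0},{"offset": [0,0,-150],"roll": -0.39,"hand": 0},{"offset": [0,0,-150],"roll": -0.39,"hand": 0}]}}

```text
clock: 5.23
tool_pos: [0.5625, -0.2056, 0.2312]
orientation: [-179.8, 0.3, -160.1]
force: [0.9, 0.2, 0.3]
opening: 0.0003
```

```bash
python3 w.py w2; python3 -c "
import cv2;i=cv2.imread('pics/w2.png')[90:290,140:400];cv2.imwrite('pics/w2c.png',cv2.resize(i,None,fx=3,fy=3))"
```

```text
5.2333 [ 0.5625 -0.2056  0.2312] [-179.8486    0.293  -160.0641] [0.8575 0.2139 0.3196] 0.0003044025673011679
[[-0.3417  0.8912  0.2982  0.481 ]
 [ 0.9398  0.3245  0.1069 -0.2342]
 [-0.0015  0.3168 -0.9485  0.3777]
 [ 0.      0.      0.      1.    ]]
```

View pics/w2c.png

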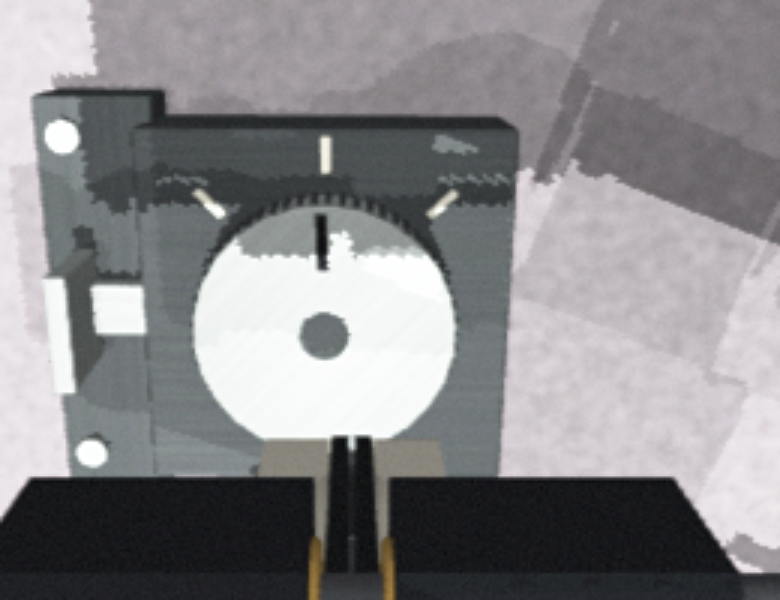

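The crop shows the pointer at (321,240) lined up with the middle mark at (325,155), so the dial has gone one click. Next is the slide.

```bash
python3 - <<'E'
from h import *
s=np.load("pics/w2.npz")
for uv in [(47,278),(58,392),(65,278),(75,392)]:
  w=ray(s["K"],s["T"],(140+uv[0]/3,90+uv[1]/3),.073)-[.588,-.207,0];print(R.from_euler("z",-20,degrees=True).apply(w))
go(S((.588,-.207),20,(0,-.15,.057)),-160)
E
```

```text
[-0.022 -0.094  0.073]
[ 0.0206 -0.0945  0.073 ]
[-0.022  -0.0878  0.073 ]
[ 0.0206 -0.0884  0.073 ]
t 5.2833 offset mm [ -24.2 -160.6  172.1] roll -0.002 F [-0.5192  0.6626 -1.6795]
```

>>> {"name": "jog_arm", "arguments": {"motion": [{"offset": [-6,-40,0],"roll": 0,"hand": 0},{"offset": [-12,-80,0],"roll": 0,"hand": 0},{"offset": [-18,-120,0],"roll": 0,"hand": 0},{"offset": [-24,-160,0],"roll": 0,"hand": 0},{"offset": [-24,-160,0],"roll": 0,"hand": 0},{"offset": [-24,-160,30],"roll": 0,"hand": 0},{"offset": [-24,-160,65],"roll": 0,"hand": 0},{"offset": [-24,-160,100],"roll": 0,"hand": 0},{"offset": [-24,-160,130],"roll": 0,"hand": 0},{"offset": [-24,-160,155],"roll": 0,"hand": 0},{"offset": [-24,-160,168],"roll": 0,"hand": 0},{"offset": [-24,-160,172],"roll": 0,"hand": 0},{"offset": [-24,-160,172],"roll": 0,"hand": 0},{"offset": [-24,-160,172],"roll": 0,"hand": 0}]}}

```text
clock: 6.45
tool_pos: [0.6386, -0.3479, 0.0567]
orientation: [-179.9, 0.0, -160.1]
force: [0.4, -0.6, 0.3]
opening: 0.0005
```

>>> {"name": "jog_arm", "arguments": {"motion": [{"offset": [0,8,0],"roll": 0,"hand": 0},{"offset": [0,15,0],"roll": 0,"hand": 0},{"offset": [0,20,0],"roll": 0,"hand": 0},{"offset": [0,24,0],"roll": 0,"hand": 0},{"offset": [0,28,0],"roll": 0,"hand": 0},{"offset": [0,32,0],"roll": 0,"hand": 0},{"offset": [0,32,0],"roll": 0,"hand": 0}]}}

```text
clock: 7.03
tool_pos: [0.6269, -0.3167, 0.0561]
orientation: [180.0, 0.0, -160.0]
force: [-0.2, 0.1, -0.5]
opening: 0.0004
```

>>> {"name": "jog_arm", "arguments": {"motion": [{"offset": [0,2,0],"roll": 0,"hand": 0},{"offset": [0,4,0],"roll": 0,"hand": 0},{"offset": [0,6,0],"roll": 0,"hand": 0},{"offset": [0,8,0],"roll": 0,"hand": 0},{"offset": [0,10,0],"roll": 0,"hand": 0},{"offset": [0,12,0],"roll": 0,"hand": 0},{"offset": [0,14,0],"roll": 0,"hand": 0},{"offset": [0,16,0],"roll": 0,"hand": 0},{"offset": [0,18,0],"roll": 0,"hand": 0},{"offset": [0,18,0],"roll": 0,"hand": 0}]}}

```text
clock: 7.87
tool_pos: [0.6209, -0.3002, 0.0558]
orientation: [180.0, 0.0, -160.1]
force: [1.4, -0.4, 0.7]
opening: 0.0004
```

>>> {"name": "jog_arm", "arguments": {"motion": [{"offset": [0,2,0],"roll": 0,"hand": 0},{"offset": [0,4,0],"roll": 0,"hand": 0},{"offset": [0,6,0],"roll": 0,"hand": 0},{"offset": [0,8,0],"roll": 0,"hand": 0},{"offset": [0,10,0],"roll": 0,"hand": 0},{"offset": [0,10,0],"roll": 0,"hand": 0}]}}

```text
clock: 8.37
tool_pos: [0.62, -0.2972, 0.0563]
orientation: [-179.5, 0.1, -160.1]
force: [9.2, -32.0, -12.3]
opening: 0.0
```

>>> {"name": "jog_arm", "arguments": {"motion": [{"offset": [0,-6,0],"roll": 0,"hand": 0},{"offset": [0,-15,0],"roll": 0,"hand": 0},{"offset": [0,-35,0],"roll": 0,"hand": 0},{"offset": [0,-45,0],"roll": 0,"hand": 0},{"offset": [0,-45,0],"roll": 0,"hand": 0},{"offset": [0,-45,-35],"roll": 0,"hand": 0},{"offset": [0,-45,-75],"roll": 0,"hand": 0},{"offset": [0,-45,-115],"roll": 0,"hand": 0},{"offset": [0,-45,-155],"roll": 0,"hand": 0},{"offset": [10,-5,-180],"roll": 0,"hand": 0},{"offset": [20,35,-180],"roll": 0,"hand": 0},{"offset": [25,75,-180],"roll": 0,"hand": 0},{"offset": [25,90,-180],"roll": 0,"hand": 0},{"offset": [25,90,-180],"roll": 0,"hand": 0}]}}

```text
clock: 9.53
tool_pos: [0.5613, -0.2114, 0.2369]
orientation: [179.9, 0.1, -159.9]
force: [0.5, 0.1, -0.3]
opening: 0.0007
```

```bash
python3 w.py w3; python3 -c "
import cv2;i=cv2.imread('pics/w3.png')[90:290,140:400];cv2.imwrite('pics/w3c.png',cv2.resize(i,None,fx=3,fy=3))"
```

```text
9.5333 [ 0.5613 -0.2114  0.2369] [ 179.9437    0.0845 -159.927 ] [ 0.4731  0.0551 -0.3462] 0.0007040317528065167
[[-0.344   0.8919  0.2935  0.4805]
 [ 0.939   0.326   0.1097 -0.2405]
 [ 0.0022  0.3133 -0.9496  0.3837]
 [ 0.      0.      0.      1.    ]]
```

View pics/w3c.png

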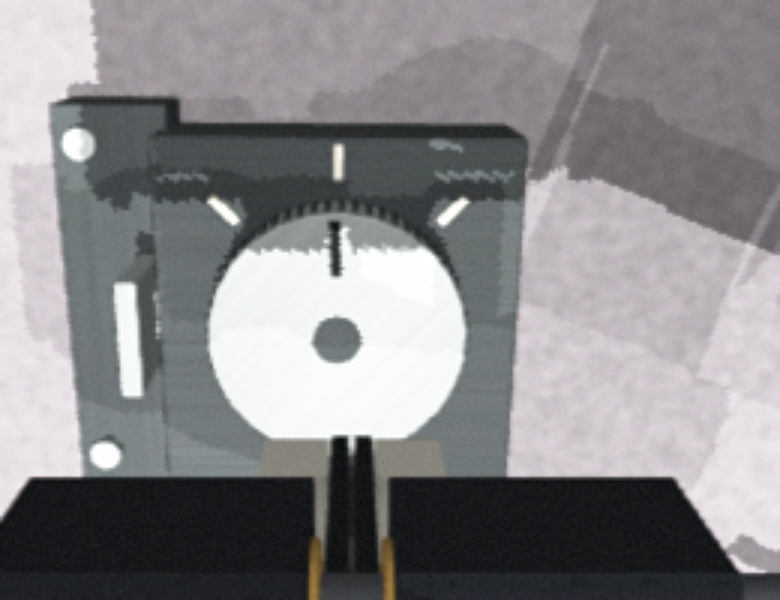

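The tab has moved in from x≈47 to x≈115 in the crop, and the pointer at (335,245) is still on the middle mark. I'll measure the tab's travel and check the rest of the bench.

```bash
python3 - <<'E'
from h import *
from plant import cams
s=np.load("pics/w3.npz")
for uv in [(115,283),(121,396)]:
  w=ray(s["K"],s["T"],(140+uv[0]/3,90+uv[1]/3),.073)-[.588,-.207,0];print(R.from_euler("z",-20,degrees=True).apply(w))
w=cams.snapshot("side")["img"];t=cams.snapshot("top")["img"]
a=cv2.imread("pics/side0.png")[80:320,100:400];b=w[80:320,100:400,::-1]
cv2.imwrite("pics/cmp.png",cv2.resize(np.hstack([a,b]),(800,320)))
cv2.imwrite("pics/top3.png",cv2.resize(t[:,:,::-1],(800,600)))
E
```

```text
[-0.0222 -0.0766  0.073 ]
[ 0.0209 -0.0777  0.073 ]
```

View pics/cmp.png

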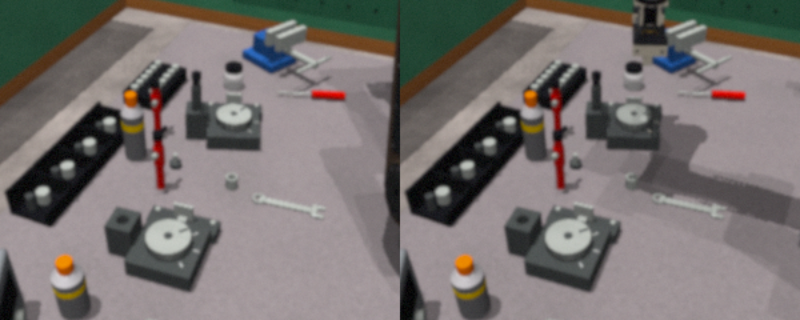

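The before and after side views match: the injector is standing, and the other stand and loose items have not moved. The tab travelled 17 mm and stopped hard at 33 N. That fits a start at about 5 mm and an end at the 22 mm stop.

```bash
python3 -c "
from plant import order;print(order.close_job())"
```

```text
the job is handed in; nothing more can be done
None
```

I turned stand_a's dial one click clockwise, then pushed its locking slide in until it stopped, and handed the job in at about 9.7 s.

- **Dial:** I pressed the closed fingertips on the dial's flat top, dragged it round 45°, and lifted off. The close-up pictures show its pointer on the middle mark, both after the drag and again after the slide push.
- **Slide:** The tab moved in about 17 mm and then stopped hard at about 33 N, against about 2 N of sliding friction. That fits a start at about 5 mm and an end at the 22 mm stop. I could not read the slide's position directly, and the camera is good to about 2 mm.
- **Rest of the bench:** In the before and after side views the injector still stands, and the other stand and the bystander items in that view have not moved. The tray was outside that crop, but the arm did not work near it. The gripper was clear of everything at the end.
- **Pressing force:** I pressed harder on the dial than planned, about 23 N instead of about 14 N, because a depth offset was added twice. The fingertips pressed, not the gripper's body, and it is well below the limits.

No check failed.

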